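# Hang the second drill template on the shared hook

### The job

Take the yellow drill template out of the slotted wooden block and hang it by its hole on the stand's hook, in front of the grey template that already hangs there, then slide it gently back along the hook until it lies against the grey one, and let go. The hook is loose in its socket and may point a little to either side, so feel for it with a light touch: never push on the hook, stand or grey template with more than about 10 N, do not lift the grey one off its seat or knock it down, and leave the blue template and the other things on the bench where they are.

Things in the scene. Friction and masses are not known exactly. Their poses are not given: they have to be found in the camera images.
- stand: Grey steel hanging stand fixed to the bench, with its hook: black base 170 x 240 x 12 mm reaching 110 mm out in front, two posts, blue panel, steel top rail; its top is 208 mm above the bench (only the hook's tip is higher). Origin on the bench below the hook's root; -x points out of the front (hook side), y along the rail, z up. The rail's front face is at x = +10 mm.
- hook_root (a point): Point on the stand, 200 mm above the bench, on the upright pin about which the hook swivels; axes as the stand's. The hook is a 7 mm round steel bar: from here its axis runs level 92 mm out of the front, then 10 mm further out while rising 8 mm to the round tip (its end 105.5 mm from here, its top 11.5 mm above the level bar's axis).
- hook_ahead (a point): Point fixed to the stand, 102 mm straight out of the front from hook_root and 8 mm higher: where the tip would be if the hook pointed straight out. The hook is loose: it stands turned up to 0.17 rad (tip up to 17 mm) to either side, and where it points is not measured: see it or feel it. Friction holds it; a sideways push of about 1.5 N at the tip turns it, stops at 0.17 rad.
- yellow_template: Yellow painted aluminium drill template, 0.2 to 0.31 kg, a flat plate 8 mm thick, 180 mm tall: lower part 84 mm wide, 115 mm tall, with steel bushings; above it a tab 40 mm wide with a 22 mm hanging hole. Starts upright in one of the block's two slots. Origin at the middle of its lower edge; x is the plate's normal, y across its width, z up the plate. Both faces are alike.
- yellow_hole (a point): Centre of the yellow template's hanging hole (22 mm diameter, straight through the 8 mm plate), 131 mm above its lower edge; axes as the template's. Hung at rest, this centre is 7.5 mm below the axis of the hook's level bar.
- yellow_top (a point): Middle of the top edge of the yellow template's tab, 180 mm above its lower edge, 49 mm above the hole's centre; axes as the template's. The tab can be pinched from above across its 8 mm thickness; the plain part above the hole is 38 mm tall and 40 mm wide.
- grey_template: Grey aluminium drill template, 0.16 to 0.25 kg, a flat plate 6 mm thick, 130 mm tall, 100 mm wide below and 70 mm at the top. Hangs on the hook 13 to 18 mm out from its root, free to slide along it and swing; may hang a little crooked. Its top edge is only 20 mm above its slot's centre (13.5 mm above the bar's axis). Origin at the middle of its lower edge; x is the plate's normal, z up.
- grey_hole (a point): Centre of the grey template's hanging slot, 32 mm wide and 20 mm high, 110 mm above its lower edge; axes as the grey template's, -x towards the hook's tip. When both templates hang face to face, this point and yellow_hole are 7 mm apart along the hook. Pushed lightly (about 1 N) the grey template slides along the hook, until the hook's bracket stops it 11 mm out from the root.
- block: Light wooden filing block fixed to the bench, 170 x 110 mm: floor 12 mm thick and two slots about 10 mm wide and 28 mm deep, 45 mm to either side of its middle, between ribs that reach 40 mm above the bench. Origin on the bench under its middle; the slots run along its y axis, side by side along its x.
- blue_template: Blue painted template of the same outline, thickness and mass as the yellow one, upright in the other slot, 90 mm away; leave it. Origin at the middle of its lower edge, axes as the yellow one's.
- barrel: Bystander: finned aluminium engine cylinder, 58 mm diameter, 60 mm tall, standing on the bench; origin at the centre of its underside.
- sealant: Bystander: small white bottle with red cap, 34 mm diameter, 85 mm tall, standing; origin at the centre of its underside.
- driver: Bystander: screwdriver with red handle, 170 mm long, lying on the bench beyond the work.
There are look-alikes about, which are no part of the job. Of the things shaped like the grey_template, the grey one is meant. What is meant by the yellow_template is not purple, and is the larger of those in its own colour.

How it is judged:
By the outcome, as a careful person would: the job done as asked, in the order asked, and still so for the second after the job is handed in, with the robot touching nothing.
It also fails if it takes over 72 s, if anything falls off the work surface, if the arm or the gripper's body presses on something with over 40 N, if the wrist force passes 120 N, or if a joint passes its speed limit or range.

### The arm

A 7-joint arm with a two-finger parallel gripper is mounted at the origin on the work surface. World frame = base frame: x ahead of the robot, y to its left, z up, the work surface at z = 0. Lengths are in m, angles in rad, forces in N, time in s.
With the tool pointing down it reaches from about 0.425 to 0.875 m from the base axis. Payload 4.7 kg.
Tool frame: the origin (TCP) lies midway between the tips of the shut fingers; the grasp point (between the pads) lies 19 mm behind it (ctrl.grip_depth is the distance from the TCP to the grasp point, in m); z points along the fingers, y is the direction in which the jaws open and shut (so a half turn about z gives the same grasp; the last joint's range is limited). The gripper opens to 87 mm and grips with 3 to 60 N. Pads are 19 mm wide; open, the fingers measure 117 mm over their backs; the gripper's body (75 mm by 190 mm) begins 51 mm behind the grasp point.
Start: joints at [1.311, 0.321, -0.07, 1.45, 0.023, 1.371, -0.057], TCP at [0.176, -0.626, 0.223] pointing down, gripper open.
Joint ranges: [-2.86, 2.86], [-0.3, 2.09], [-1.38, 1.24], [0.06, 2.45], [-1.56, 4.7], [0.09, 2.05], [-2.69, 2.69]. Speed limits (rad/s): [2.57, 2.57, 3.14, 3.14, 3.14, 3.14, 3.14].

### API

Orientations are given as a rotation vector (axis times angle).
In Python, from bench import ctrl gives the robot as it stands. The module is installed in compiled form; this text tells all that it offers.
- The arm moves only by the shell command python3 -m inch 'ROWS' [FORCE]. ROWS is JSON, a list of rows, each a list of 5 numbers: the opening, from -1 (shut) to 1 (fully open), so that 0 is half open, then the shift along the tool's x, y, z in mm, then the turn about the tool's z in rad. In form: [[fingers, tx, ty, tz, twist], ...]. A call has 1 to 5 rows; each row shifts and turns the pose as measured when the row begins, along the tool's axes as they then stand; what a row does not reach is not made up. A row lasts 1/8 s, in which the tool goes at most 62.5 mm and 10.7 degrees, less where a joint would pass 70% of its speed; a pose out of reach is approached as far as the arm can. A call is refused whole if a number of a shift passes 62.5 or a number of a turn 0.188, either way. A call with a gripper value outside its range is refused whole. The fingers move at their own pace and stop on an object; FORCE is the grip in N (left out, the last holds). Time passes only in rows, so rows that do not move let the fingers close. It gives the time, the measured TCP pose, the force and the opening at its end, in the units of the state.
- ctrl.get_state(): the state, without advancing time (a new reading comes with each control period).
- ctrl.get_image(name): name is "scene" or "top"; returns a dict with "color" (420x560x3 uint8, red, green, blue), "range_z" (420x560 float32, m along the optical axis (not along the pixel's ray), 0 where there is no reading), "K" (3x3 intrinsics, pixels), "R" (3x3) and "t" (3): a world point X has camera coordinates R X + t. Camera axes: x right, y down, z forward; pixel columns grow to the right and rows downward; lengths in m; the calibration is good to about 2 mm. A picture is of the moment at which its call begins.
- ctrl.close_job(): hands the job in, once; it reports no verdict.
The state is a dict: "time": time; "joint_positions": joint angles; "qd": joint speeds; "joint_torque": joint torques, N m; "position": TCP position; "tool_rot": TCP orientation; "ft_force": force on the tool from outside, world axes, zero at the start; "torque": the same for the moment, N m; "grip_width": opening from 0.0 (shut) to 1.0 (fully open).
Only numpy, scipy, OpenCV 4.12 (cv2) and the standard library are available. Lean on these libraries where they do the work, as an engineer would, in place of code of your own. Each camera call takes 0.05 s, during which the arm holds its last target. There are 200 camera calls.

## Working session

There is one attempt and no reset: what is moved stays moved. The work goes in short steps, Python scripts to look and compute and a shell command to move; the robot and the scene stay as the last step left them, time stands still between calls to the robot, and variables do not carry over. Pictures are saved under pics/ and viewed, about 8 in all and at most 12, crops included, and the job is handed in when it is done.

```bash
mkdir -p pics
cat > h.py <<'E'
import numpy as np, cv2
from bench import ctrl
from scipy.spatial.transform import Rotation as Ro
def pts(im):
    z=im["range_z"]; K=im["K"]; v,u=np.indices(z.shape)
    c=np.stack([(u-K[0,2])/K[0,0]*z,(v-K[1,2])/K[1,1]*z,z],-1)
    w=(c-im["t"])@im["R"]; w[z<=0]=np.nan
    return w
def proj(im,X):
    c=im["R"]@np.asarray(X)+im["t"]; p=im["K"]@c; return p[:2]/p[2]
def save(im,name,crop=None,s=1):
    a=im["color"][:,:,::-1]
    if crop: u0,v0,u1,v1=crop; a=a[v0:v1,u0:u1]
    cv2.imwrite("pics/"+name,cv2.resize(a,None,fx=s,fy=s,interpolation=cv2.INTER_CUBIC))
E
python3 - <<'E'
from h import *
a=ctrl.get_image("scene");b=ctrl.get_image("top")
save(a,"s0.png");save(b,"t0.png")
for i in(a,b): print(i["K"][0],-i["R"].T@i["t"])
np.savez("s0.npz",**a);np.savez("t0.npz",**b)
s=ctrl.get_state();print(s["position"],s["tool_rot"],s["time"],s["grip_width"],s["ft_force"]);print(Ro.from_rotvec(s["tool_rot"]).as_matrix().round(3))
E
```

```text
[522.56897173   0.         276.69465678] [ 1.50731784 -0.55122328  0.87501572]
[458.8675375    0.         279.19503401] [ 0.52160376 -0.00623322  1.28662867]
[ 0.17555483 -0.62534155  0.22155787] [-3.11053612e+00 -4.28514927e-01  5.75449278e-04] 0.1 1.0010276512683138 [ 0.03550445 -0.04197619  0.12119323]
[[ 0.963  0.27  -0.001]
 [ 0.27  -0.963  0.002]
 [-0.    -0.002 -1.   ]]
```

View pics/s0.png

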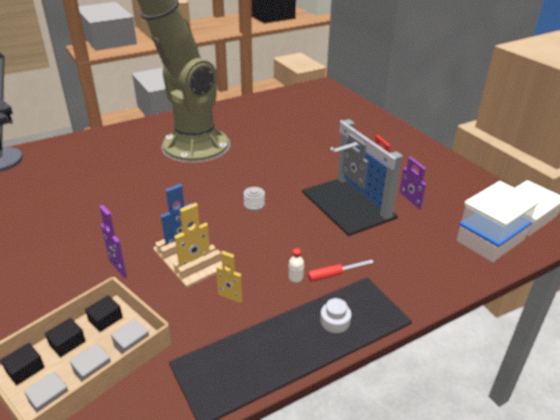

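View pics/t0.png

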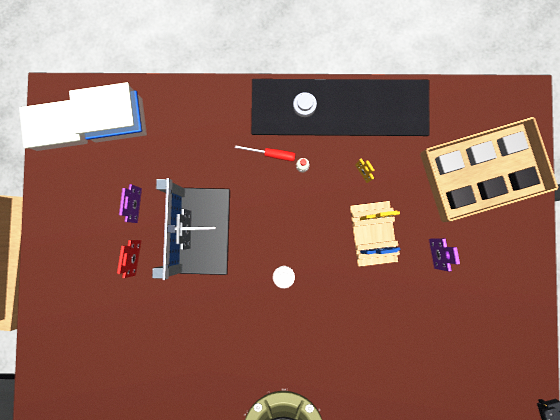

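Scene view: the yellow plate in the block is at (193,238). Look-alikes are the small yellow one at (229,278), purple at (113,240) and (414,183), red at (383,145) and blue at (174,215). The grey one hangs at (352,165). In the top view, the yellow plate in the block is at (380,213), the hook runs (178→215, 228), and the small yellow one is at (366,168). I choose the larger yellow one in the slot. Next I measure it and check it in one crop.

Run:
```python
from h import *
S=dict(np.load("s0.npz"));T=dict(np.load("t0.npz"))
ws,wt=pts(S),pts(T)
def hsv(i): return cv2.cvtColor(i["color"],cv2.COLOR_RGB2HSV).astype(int)
for n,i,w in(("S",S,ws),("T",T,wt)):
    h=hsv(i); m=(h[...,0]>20)&(h[...,0]<30)&(h[...,1]>170)&(h[...,2]>90)
    k,l,st,_=cv2.connectedComponentsWithStats(m.astype(np.uint8))
    for j in range(1,k):
        if st[j,4]<25: continue
        p=w[l==j]; p=p[~np.isnan(p[:,0])]
        print(n,st[j],"min",p.min(0).round(3),"max",p.max(0).round(3))
        q=p[p[:,2]>0.05]
        if len(q)>20:
            c=q[:,:2].mean(0); _,_,v=np.linalg.svd(q[:,:2]-c); d=v[0]; print("  c",c.round(4),"dir",d.round(3),"thick",np.ptp((q[:,:2]-c)@v[1]).round(4),"ext along",((q[:,:2]-c)@d).min().round(4),((q[:,:2]-c)@d).max().round(4), "zmax",q[:,2].max())
            t=q[q[:,2]>0.135]
            if len(t)>5: print("  tab mean",t.mean(0).round(4),((t[:,:2]-c)@d).min().round(4),((t[:,:2]-c)@d).max().round(4))
# stand: rail top ~0.208
x=wt[150:300,140:260]
m=(abs(x[...,2]-0.206)<0.006); vv,uu=np.where(m); p=x[m]
far=p[:,1]
print("z~.206 pts",len(p),p.min(0),p.max(0))
rail=p[(uu+140)<176]; c=rail[:,:2].mean(0);_,_,v=np.linalg.svd(rail[:,:2]-c);print("rail c",c,v[0],"ext",((rail[:,:2]-c)@v[0]).min(),((rail[:,:2]-c)@v[0]).max(),((rail[:,:2]-c)@v[1]).min(),((rail[:,:2]-c)@v[1]).max())
for u in range(170,222,3):
    col=wt[222:236,u]; k=np.nanargmax(col[:,2]); print(u,col[k].round(4),end=";")
a=S["color"][190:310,150:260][:,:,::-1];b=S["color"][115:215,300:410][:,:,::-1];c=T["color"][170:285,150:245][:,:,::-1]
cv2.imwrite("pics/c1.png",np.hstack([cv2.resize(k,(265,400),interpolation=cv2.INTER_CUBIC) if 0 else cv2.resize(k,None,fx=400/k.shape[0]*.65,fy=400/k.shape[0]*.65,interpolation=cv2.INTER_CUBIC)[:259] for k in(a,b,c)]))
```

```text
T [365 161   9  10  41] min [ 0.702 -0.221  0.082] max [ 0.724 -0.203  0.139]
  c [ 0.7134 -0.2116] dir [-0.837 -0.548] thick 0.0069 ext along -0.0139 0.0147 zmax 0.1389473628820435
  tab mean [ 0.7112 -0.2135  0.1365] -0.0054 0.0127
T [380 211  20   6  64] min [ 0.584 -0.287  0.109] max [ 0.599 -0.226  0.197]
  c [ 0.5899 -0.2511] dir [ 0.134 -0.991] thick 0.0074 ext along -0.0253 0.037 zmax 0.19686722303718684
  tab mean [ 0.5894 -0.247   0.1909] -0.0253 0.0159
T [366 215  10   4  26] min [ 0.582 -0.227  0.103] max [ 0.589 -0.205  0.131]
  c [ 0.5856 -0.2162] dir [ 0.055 -0.998] thick 0.0067 ext along -0.011 0.0108 zmax 0.13136815277238997
z~.206 pts 698 [0.42786525 0.16415973 0.20006102] [0.66709266 0.30886909 0.21192602]
rail c [0.54931888 0.28460552] [-0.99994945  0.01005437] ext -0.11781871102256038 0.12141025212411914 -0.024532953484046292 0.023355991763085265
170 [0.5479 0.2704 0.2101];173 [0.5504 0.2637 0.2089];176 [0.5482 0.2572 0.206 ];179 [0.555  0.2479 0.216 ];182 [0.5484 0.2435 0.2039];185 [0.5484 0.2359 0.206 ];188 [0.5461 0.229  0.2045];191 [0.5485 0.2211 0.2085];194 [0.551  0.2145 0.2062];197 [0.551  0.2073 0.2067];200 [0.5488 0.2007 0.2038];203 [0.5465 0.1935 0.2042];206 [0.5489 0.1859 0.2071];209 [0.5514 0.1794 0.2039];212 [0.549  0.1711 0.2105];215 [0.5514 0.1642 0.2102];218 [0.5596 0.1866 0.016 ];221 [0.5459 0.1782 0.0144];
```

View pics/c1.png

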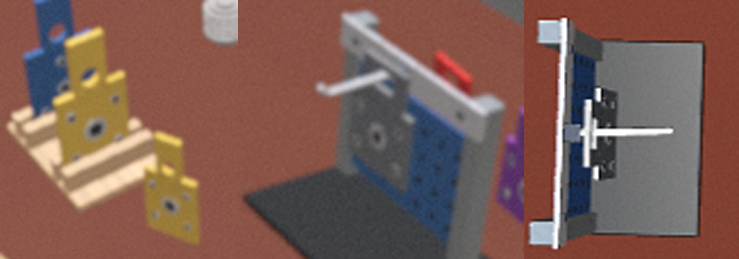

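The crop confirms the choice: the larger yellow plate is in the slot, with the grey one on the hook, which points nearly straight out. Now I work out the finer geometry.

Run:
```python
from h import *
S=dict(np.load("s0.npz"));T=dict(np.load("t0.npz"))
ws,wt=pts(S),pts(T)
h=cv2.cvtColor(S["color"],cv2.COLOR_RGB2HSV).astype(int)
print(S["color"][235,190],h[235,190],h[212,190])
m=(abs(h[...,0]-h[212,190,0])<6)&(h[...,1]>130)
m[:, :165]=0;m[:,215:]=0;m[:200]=0;m[262:]=0
p=ws[m];p=p[(p[:,2]>0.055)&(abs(p[:,0]-.59)<.04)]
for _ in range(3):
    c=p.mean(0);_,_,v=np.linalg.svd(p-c);d=(p-c)@v[2];p=p[abs(d)<.004]
print("yellow face",len(p),c,v[2],"zmax",p[:,2].max())
n=v[2]*np.sign(v[2][0]);print("heading deg",np.degrees(np.arctan2(n[1],n[0])),"tilt",np.degrees(n[2]))
t=p[p[:,2]>.14];print("tab c",t.mean(0),"face at z=.18:",t.mean(0), "y range",t[:,1].min(),t[:,1].max())
# hook centerline in top image, project to z=0.2035 plane
g=T["color"].astype(float).sum(2)
C=-T["R"].T@T["t"]; Ki=np.linalg.inv(T["K"])
L=[]
for u in range(188,222,2):
    w=np.clip(g[220:238,u]-400,0,None); 
    if w.sum()<50: print("none",u);continue
    vv=(w*np.arange(220,238)).sum()/w.sum(); r=T["R"].T@(Ki@[u,vv,1]); X=C+r*(0.2-C[2])/r[2]; L.append(X); print(u,round(vv,2),X[:2].round(4))
# grey template
q=ws[120:210,335:400].reshape(-1,3); q=q[(q[:,1]>.2)&(q[:,1]<.262)&(q[:,2]>.08)&(q[:,2]<.195)&(abs(q[:,0]-.55)<.06)]
for _ in range(4):
    c=q.mean(0);_,_,v=np.linalg.svd(q-c);d=(q-c)@v[2];q=q[abs(d)<.004]
n=v[2]*-np.sign(v[2][1]);print("grey",len(q),c,n,"x rng",q[:,0].min(),q[:,0].max(), "zrange",q[:,2].min(),q[:,2].max())
# base and rail
b=wt[150:310,150:260].reshape(-1,3);b=b[(abs(b[:,2]-.012)<.006)];
print("base x",np.percentile(b[:,0],[2,98]),"y",np.percentile(b[:,1],[2,98]))
b=wt[150:310,150:180].reshape(-1,3);b=b[(abs(b[:,2]-.208)<.006)&(b[:,1]>.26)];r=cv2.minAreaRect(b[:,:2].astype(np.float32)*1000);print("rail",r)
k=wt[190:275,340:410].reshape(-1,3);k=k[(k[:,2]>.03)&(k[:,2]<.046)];print("block",cv2.minAreaRect(k[:,:2].astype(np.float32)*1000))
for i in (S,T): print(proj(i,[.55,.163,.208]))
```

```text
[155 123  56] [ 20 163 155] [ 20 158 161]
yellow face 931 [ 0.59519258 -0.24655441  0.11930243] [0.99091107 0.13448936 0.00280302] zmax 0.19249989103625884
heading deg 7.72912357689516 tilt 0.1606012956755101
tab c [ 0.59504765 -0.2461728   0.1695847 ] face at z=.18: [ 0.59504765 -0.2461728   0.1695847 ] y range -0.2659756149335781 -0.22537482132853498
188 228.0 [0.5486 0.2301]
190 228.0 [0.5487 0.2253]
192 228.0 [0.5487 0.2205]
194 228.0 [0.5488 0.2158]
196 227.91 [0.549 0.211]
198 227.89 [0.5491 0.2062]
200 227.84 [0.5493 0.2015]
202 227.87 [0.5493 0.1967]
204 227.84 [0.5494 0.1919]
206 227.83 [0.5495 0.1872]
208 227.82 [0.5496 0.1824]
210 227.63 [0.5501 0.1776]
212 227.56 [0.5503 0.1729]
214 227.54 [0.5504 0.1681]
none 216
none 218
none 220
grey 746 [0.5545059  0.24847755 0.13413073] [-2.65641419e-03 -9.99996316e-01  5.57621409e-04] x rng 0.49805870374374916 0.6042158997362486 zrange 0.081828946615701 0.19420560510003207
base x [0.42827957 0.68393002] y [0.13621647 0.29112824]
rail ((547.5150146484375, 284.0100402832031), (47.837215423583984, 239.22947692871094), 89.45466613769531)
block ((544.726318359375, -245.6473388671875), (128.11920166015625, 110.72139739990234), 7.815669536590576)
[329.50731112 148.57194125]
[215.62630504 227.62911115]
```

```bash
cat > st.py <<'E'
import sys
from h import *
# usage: st.py gx gy gz heading_deg(of tool y): remaining shift in tool axes (mm) and twist (rad)
s=ctrl.get_state();R=Ro.from_rotvec(s["tool_rot"]).as_matrix();p=np.array(s["position"])
hd=np.degrees(np.arctan2(R[1,1],R[0,1]))
print("t",round(s["time"],2),"p",p.round(4),"hd",round(hd,2),"F",np.round(s["ft_force"],2),"M",np.round(s["torque"],2),"w",round(s["grip_width"],3),"zax",R[:,2].round(4),"j7",round(s["joint_positions"][6],2))
if len(sys.argv)>4:
    g=np.array([float(a) for a in sys.argv[1:4]]);print("shift mm",(R.T@(g-p)*1000).round(1),"twist",round(-np.radians(float(sys.argv[4])-hd),3))
E
python3 -m inch '[[1,50,-25,-4,0],[1,50,-25,-4,0],[1,50,-25,-4,0],[1,50,-25,0,0],[1,50,-25,0,0]]' 20
python3 -m inch '[[1,50,-25,0,0],[1,50,-25,0,0],[1,50,-25,0,0],[1,0,0,0,-0.18],[1,0,0,0,-0.18]]'
python3 -m inch '[[1,0,0,0,-0.18],[1,0,0,0,-0.18],[1,0,0,0,-0.18],[1,0,0,0,-0.18],[1,0,0,0,-0.18]]'
python3 st.py .5905 -.2467 .169 7.7
```

```text
time: 0.72
position: [0.3822, -0.4362, 0.2302]
tool_rot: [-3.11, -0.408, 0.007]
ft_force: [0.2, -0.5, -0.6]
grip_width: 1.002
time: 1.35
position: [0.5149, -0.3135, 0.2278]
tool_rot: [-2.975, -0.978, 0.005]
ft_force: [0.2, 0.2, -0.2]
grip_width: 1.002
time: 1.98
position: [0.514, -0.3117, 0.2248]
tool_rot: [-2.214, -2.207, -0.001]
ft_force: [-0.3, 0.1, -0.7]
grip_width: 1.001
t 1.98 p [ 0.514  -0.3117  0.2248] hd -0.16 F [-0.31  0.1  -0.75] M [ 0.02 -0.1   0.04] w 1.001 zax [-0.0108  0.0113 -0.9999] j7 0.41
shift mm [64.6 76.9 55.7] twist -0.137
```

```bash
python3 -m inch '[[1,32,38,-4,0],[1,32,38,-4,0],[1,0,0,0,-0.137],[1,0,0,0,0]]'
python3 st.py .5905 -.2467 .169 7.7
python3 - <<'E'
from h import *
a=ctrl.get_image("scene");b=ctrl.get_image("top")
u=cv2.resize(a["color"][160:280,130:260][:,:,::-1],None,fx=3,fy=3,interpolation=2);v=cv2.resize(b["color"][170:290,330:430][:,:,::-1],None,fx=3,fy=3,interpolation=2)
cv2.imwrite("pics/g1.png",np.hstack([u,v]))
E
```

```text
time: 2.48
position: [0.5905, -0.2475, 0.2302]
tool_rot: [-2.054, -2.351, 0.0]
ft_force: [0.3, -0.8, -0.4]
grip_width: 0.999
t 2.48 p [ 0.5905 -0.2475  0.2302] hd 7.74 F [ 0.29 -0.76 -0.39] M [-0.09 -0.1   0.02] w 0.999 zax [-0.0147  0.0128 -0.9998] j7 0.36
shift mm [-0.1  0.9 61.2] twist 0.001
```

View pics/g1.png

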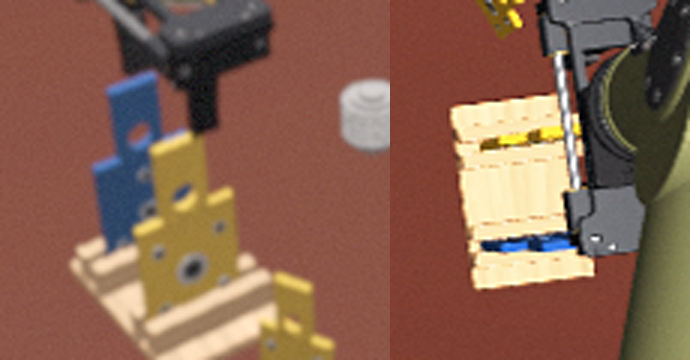

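```bash
python3 -m inch '[[1,0,1,30,0],[1,0,0,25,0],[1,0,0,5,0],[1,0,0,0,0]]'
python3 st.py .5905 -.2467 .169 7.7
python3 - <<'E'
from h import *
a=ctrl.get_image("scene");s=ctrl.get_state();p=np.array(s["position"])
print(proj(a,p+[.05,.007,0]),proj(a,[.595,-.2467,.192])); save(a,"g2.png",(130,160,260,280),4)
E
```

```text
time: 3.08
position: [0.5892, -0.2498, 0.1702]
tool_rot: [-2.071, -2.34, 0.001]
ft_force: [1.1, 0.1, 0.6]
grip_width: 1.0
t 3.08 p [ 0.5892 -0.2498  0.1702] hd 7.0 F [1.15 0.13 0.59] M [ 0.01 -0.13  0.03] w 1.0 zax [-0.0133  0.0107 -0.9999] j7 0.34
shift mm [2.9 1.7 1.2] twist -0.012
[198.63902208 225.27642548] [188.52413341 207.4553536 ]
```

View pics/g2.png

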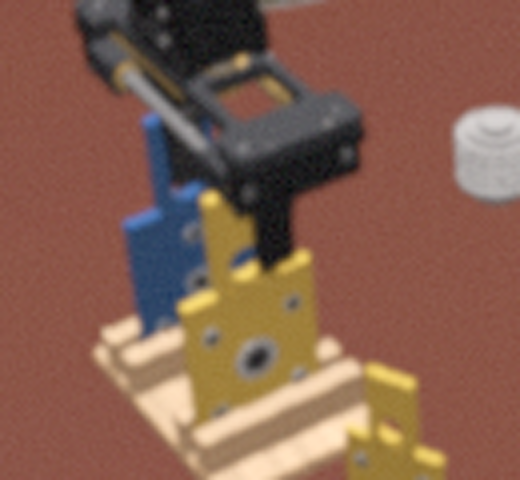

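The front fingertip is at (197,227), as projected, and it straddles the tab. I centre and grip.

```bash
python3 -m inch '[[1,3,1.5,1,-0.012],[1,0,0,0,0],[-1,0,0,0,0],[-1,0,0,0,0],[-1,0,0,0,0]]' 25
python3 st.py .5905 -.2467 .169 7.7
python3 -m inch '[[-1,0,0,0,0],[-1,0,0,0,0],[-1,0,0,0,0],[-1,0,0,0,0],[-1,0,0,0,0]]' 25
python3 st.py .5905 -.2467 .169 7.7
```

```text
time: 3.75
position: [0.5919, -0.2469, 0.1723]
tool_rot: [-2.059, -2.356, -0.001]
ft_force: [0.1, -0.2, 0.1]
grip_width: 0.742
t 3.75 p [ 0.5919 -0.2469  0.1723] hd 7.7 F [ 0.11 -0.22  0.13] M [-0.05 -0.14  0.04] w 0.742 zax [-0.0089  0.0087 -0.9999] j7 0.35
shift mm [ 0.3 -1.4  3.3] twist -0.0
time: 4.38
position: [0.5918, -0.247, 0.1721]
tool_rot: [-2.059, -2.356, -0.001]
ft_force: [-0.1, 0.5, 0.0]
grip_width: 0.17
t 4.38 p [ 0.5918 -0.247   0.1721] hd 7.69 F [-0.11  0.51  0.03] M [-0.01 -0.15 -0.  ] w 0.17 zax [-0.0092  0.0087 -0.9999] j7 0.35
shift mm [ 0.4 -1.3  3.2] twist -0.0
```

```bash
python3 -m inch '[[-0.6,0.4,-1.3,3.5,0],[-0.6,0,0,0.5,0],[-1,0,0,0,0],[-1,0,0,0,0],[-1,0,0,0,0]]' 25
python3 st.py .5905 -.2467 .169 7.7
```

```text
time: 5.0
position: [0.5904, -0.2466, 0.1677]
tool_rot: [-2.059, -2.356, -0.001]
ft_force: [0.3, -1.0, 0.4]
grip_width: 0.09
t 5.0 p [ 0.5904 -0.2466  0.1677] hd 7.69 F [ 0.3  -1.01  0.39] M [-0.04 -0.15 -0.03] w 0.09 zax [-0.009   0.0089 -0.9999] j7 0.35
shift mm [-0.1  0.  -1.3] twist -0.0
```

```bash
python3 -m inch '[[-1,0,0,0,0],[-1,0,0,-8,0],[-1,0,0,-12,0],[-1,0,0,-12,0],[-1,0,0,-12,0]]' 30
python3 st.py
python3 -m inch '[[-1,0,0,-20,0],[-1,0,0,-20,0],[-1,0,0,-15,0],[-1,0,0,-5,0],[-1,0,0,0,0]]'
python3 st.py .5505 .10 .265 90
```

```text
time: 5.62
position: [0.5899, -0.2466, 0.2127]
tool_rot: [-2.057, -2.354, -0.0]
ft_force: [0.2, 0.4, -3.3]
grip_width: 0.085
t 5.62 p [ 0.5899 -0.2466  0.2127] hd 7.71 F [ 0.21  0.41 -3.32] M [-0.03 -0.12  0.  ] w 0.085 zax [-0.0119  0.0106 -0.9999] j7 0.36
time: 6.25
position: [0.5906, -0.2475, 0.278]
tool_rot: [-2.058, -2.355, 0.0]
ft_force: [0.4, 0.6, -3.2]
grip_width: 0.09
t 6.25 p [ 0.5906 -0.2475  0.278 ] hd 7.69 F [ 0.45  0.59 -3.15] M [-0.03 -0.09  0.06] w 0.09 zax [-0.0106  0.0091 -0.9999] j7 0.37
shift mm [349.6   6.9  16.5] twist -1.437
```

```bash
python3 -m inch '[[-1,25,0,0,0],[-1,40,1,0,0],[-1,50,1,0,0],[-1,50,1,0,0],[-1,50,1,0,0]]'
python3 -m inch '[[-1,40,1,0,0],[-1,25,0,0,0],[-1,0,0,0,-0.1],[-1,0,0,0,-0.15],[-1,0,0,0,-0.15]]'
python3 -m inch '[[-1,0,0,0,-0.18],[-1,0,0,0,-0.18],[-1,0,0,0,-0.18],[-1,0,0,0,-0.18],[-1,0,0,0,-0.15]]'
python3 st.py .5505 .10 .265 90
```

```text
time: 6.88
position: [0.5621, -0.0277, 0.2754]
tool_rot: [-2.061, -2.343, 0.005]
ft_force: [0.5, -0.2, -2.8]
grip_width: 0.087
time: 7.5
position: [0.5468, 0.0548, 0.2736]
tool_rot: [-1.507, -2.725, 0.0]
ft_force: [0.0, 0.2, -3.0]
grip_width: 0.09
time: 8.12
position: [0.5403, 0.0624, 0.2699]
tool_rot: [-0.16, -3.104, -0.017]
ft_force: [-0.6, 0.6, -3.3]
grip_width: 0.091
t 8.12 p [0.5403 0.0624 0.2699] hd 84.1 F [-0.58  0.62 -3.26] M [ 0.13 -0.22  0.01] w 0.091 zax [-0.0323  0.0128 -0.9994] j7 1.21
shift mm [-6.5 38.4  5.1] twist -0.103
```

```bash
python3 -m inch '[[-1,0,0,0,-0.1],[-1,-6,20,0,0],[-1,0,20,0,0],[-1,0,10,0,0],[-1,0,0,0,0]]'
python3 -m inch '[[-1,0,0,0,0],[-1,0,0,0,0]]'
python3 st.py .5505 .125 .230 90
python3 - <<'E'
from h import *
a=ctrl.get_image("scene");b=ctrl.get_image("top");np.savez("s1.npz",**a);np.savez("t1.npz",**b)
u=cv2.resize(a["color"][90:230,265:415][:,:,::-1],None,fx=3,fy=3,interpolation=2);v=cv2.resize(b["color"][160:300,140:250][:,:,::-1],None,fx=3,fy=3,interpolation=2)
cv2.imwrite("pics/h1.png",np.hstack([u,v]))
E
```

```text
time: 8.75
position: [0.5405, 0.1184, 0.2671]
tool_rot: [0.012, -3.103, -0.017]
ft_force: [0.2, -0.1, -4.1]
grip_width: 0.09
time: 9.0
position: [0.5404, 0.1171, 0.2669]
tool_rot: [0.009, -3.102, -0.015]
ft_force: [0.3, 0.1, -3.0]
grip_width: 0.088
t 9.0 p [0.5404 0.1171 0.2669] hd 90.34 F [ 0.3   0.13 -3.01] M [ 0.07 -0.18 -0.04] w 0.088 zax [-0.0393  0.0094 -0.9992] j7 1.2
shift mm [-11.6   7.5  36.5] twist 0.006
```

View pics/h1.png

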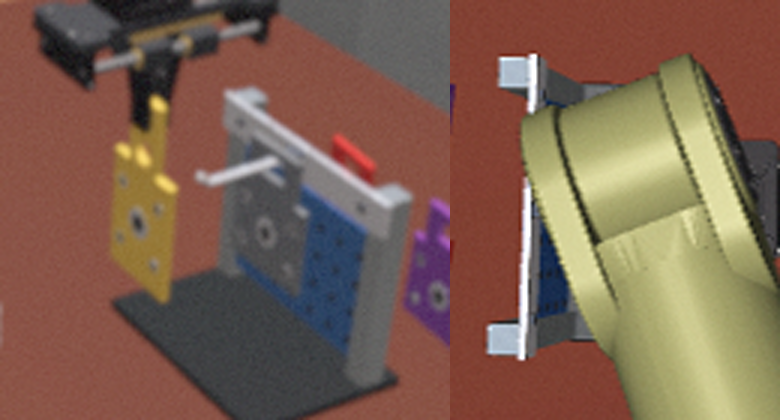

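Top view: the arm hides the hook. Scene crop: the yellow plate is held upright in front of the hook, the tip is at about (333,150) full-frame, and the grey one still hangs. I check the held plate against the cloud.

Run:
```python
from h import *
S=dict(np.load("s1.npz"));w=pts(S)
h=cv2.cvtColor(S["color"],cv2.COLOR_RGB2HSV).astype(int)
m=(abs(h[...,0]-20)<7)&(h[...,1]>120)
m[:, :295]=0;m[:,330:]=0;m[:110]=0;m[195:]=0
p=w[m];p=p[abs(p[:,1]-.117)<.03]
for _ in range(4):
    c=p.mean(0);_,_,v=np.linalg.svd(p-c);d=(p-c)@v[2];p=p[abs(d)<.003]
n=v[2]*-np.sign(v[2][1]);print(len(p),"c",c.round(4),"n",n.round(4))
for z0,z1 in((.245,.27),(.19,.215),(.15,.19),(.115,.15)):
    q=p[(p[:,2]>z0)&(p[:,2]<z1)]
    if len(q): print(z0,q[:,0].min().round(4),q[:,0].max().round(4),q.mean(0).round(4))
print("zmin max",p[:,2].min(),p[:,2].max())
st=ctrl.get_state();R=Ro.from_rotvec(st["tool_rot"]).as_matrix()
hole=np.array(st["position"])+.0255*R[:,2];print("hole FK",hole,"px",proj(S,hole-[0,.004,0]))
for X in ([.5503,.1655,.208],[.5495,.18,.2],[.549,.21,.2]): print(proj(S,X))
save(S,"h2.png",(295,105,375,180),8)
```

```text
713 c [0.5433 0.1143 0.1847] n [ 0.0198 -0.9998 -0.0075]
0.245 0.5221 0.5673 [0.5474 0.1138 0.256 ]
0.19 0.4962 0.5844 [0.5426 0.1139 0.2032]
0.15 0.4958 0.5831 [0.5431 0.1144 0.17  ]
0.115 0.4982 0.5829 [0.5413 0.1147 0.1315]
zmin max 0.10889055657270036 0.2901787896770634
hole FK [0.53945157 0.11726042 0.24136963] px [311.79552775 139.91068476]
[330.36903878 148.39229711]
[334.55999578 149.6183841 ]
[343.79142629 146.81899127]
```

View pics/h2.png

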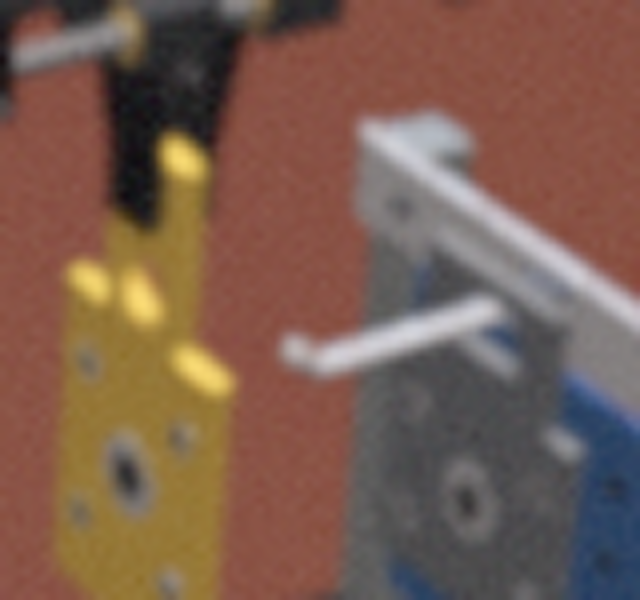

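```bash
python3 -m inch '[[-1,-5,0,12,0],[-1,-5,0,12,0],[-1,0,0,10,0],[-1,0,0,0,0],[-1,0,0,0,0]]'
python3 st.py .5515 .140 .2295 90
```

```text
time: 9.72
position: [0.5496, 0.1163, 0.2288]
tool_rot: [0.007, -3.1, -0.015]
ft_force: [0.3, 0.2, -2.9]
grip_width: 0.092
t 9.72 p [0.5496 0.1163 0.2288] hd 90.23 F [ 0.3   0.21 -2.89] M [ 0.16 -0.24  0.02] w 0.092 zax [-0.0413  0.0096 -0.9991] j7 1.17
shift mm [-2.  23.7 -0.5] twist 0.004
```

```bash
python3 -m inch '[[-1,-2,8,0,0],[-1,0,8,-1,0],[-1,0,6,-0.5,0],[-1,0,0,0,0]]'
python3 st.py .5515 .15 .2295 90
python3 - <<'E'
from h import *
S=ctrl.get_image("scene");save(S,"h3.png",(295,105,375,180),8)
s=ctrl.get_state();R=Ro.from_rotvec(s["tool_rot"]).as_matrix();p=np.array(s["position"])
for k in(-.004,.004):print("hole",((proj(S,p+.0255*R[:,2]+[0,k,0])-[295,105])*8).round())
print("tip",((proj(S,[.5503,.165,.208])-[295,105])*8).round())
E
```

```text
time: 10.22
position: [0.552, 0.1412, 0.2319]
tool_rot: [0.009, -3.102, -0.016]
ft_force: [-0.2, 1.0, -3.2]
grip_width: 0.094
t 10.22 p [0.552  0.1412 0.2319] hd 90.31 F [-0.16  0.96 -3.15] M [ 0.07 -0.17 -0.01] w 0.094 zax [-0.0391  0.0104 -0.9992] j7 1.12
shift mm [0.4 8.8 2.5] twist 0.005
hole [211. 374.]
hole [231. 368.]
tip [282. 348.]
```

View pics/h3.png

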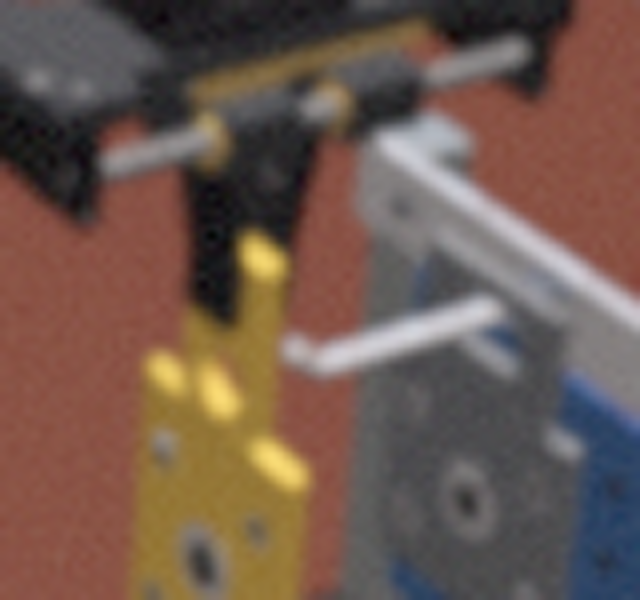

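Hole and tip line up: hole centre at about (221,371) in the crop, and travel along +y leads to the tip at (295,350). I insert slowly and watch the force.

```bash
python3 -m inch '[[-1,0,0,2.5,0],[-1,0,5,0.5,0],[-1,0,5,0.5,0],[-1,0,0,0,0]]'
python3 st.py .5515 .17 .2295 90
python3 -m inch '[[-1,0,5,0,0],[-1,0,4,0,0],[-1,0,0,0,0]]'
python3 st.py .5515 .17 .2295 90
```

```text
time: 10.78
position: [0.5519, 0.1507, 0.2279]
tool_rot: [0.006, -3.102, -0.015]
ft_force: [-0.9, 1.1, -3.0]
grip_width: 0.089
t 10.78 p [0.5519 0.1507 0.2279] hd 90.22 F [-0.86  1.12 -2.97] M [ 0.12 -0.19 -0.02] w 0.089 zax [-0.0394  0.0097 -0.9992] j7 1.1
shift mm [ 0.4 19.3 -1.3] twist 0.004
time: 11.15
position: [0.5519, 0.1605, 0.2281]
tool_rot: [0.006, -3.102, -0.015]
ft_force: [0.6, 0.5, -3.5]
grip_width: 0.087
t 11.15 p [0.5519 0.1605 0.2281] hd 90.23 F [ 0.55  0.51 -3.49] M [ 0.06 -0.21  0.01] w 0.087 zax [-0.0394  0.0098 -0.9992] j7 1.08
shift mm [ 0.4  9.6 -1.3] twist 0.004
```

```bash
python3 -m inch '[[-1,0,0,-1.5,0],[-1,0,4,0,0],[-1,0,4,0,0],[-1,0,0,0,0]]'
python3 st.py .5515 .20 .2295 90
python3 -m inch '[[-1,0,5,0,0],[-1,0,5,0,0],[-1,0,0,0,0]]'
python3 st.py .5505 .20 .2295 90
```

```text
time: 11.65
position: [0.552, 0.1688, 0.2298]
tool_rot: [0.006, -3.102, -0.015]
ft_force: [-0.4, 0.4, -3.2]
grip_width: 0.091
t 11.65 p [0.552  0.1688 0.2298] hd 90.21 F [-0.39  0.41 -3.24] M [ 0.12 -0.27 -0.  ] w 0.091 zax [-0.0393  0.0097 -0.9992] j7 1.06
shift mm [ 0.3 31.2  0.7] twist 0.004
time: 12.02
position: [0.5519, 0.1797, 0.2299]
tool_rot: [0.006, -3.102, -0.015]
ft_force: [0.1, 0.2, -2.8]
grip_width: 0.087
t 12.03 p [0.5519 0.1797 0.2299] hd 90.22 F [ 0.15  0.16 -2.78] M [ 0.14 -0.24 -0.02] w 0.087 zax [-0.0393  0.0098 -0.9992] j7 1.04
shift mm [ 1.3 20.3  0.7] twist 0.004
```

Nothing touched so far, and the plate should now be past the tip. I look before going on.

```bash
python3 -m inch '[[-1,1,5,0,0],[-1,1,5,0,0],[-1,0,0,0,0]]'
python3 st.py .5505 .20 .2295 90
python3 - <<'E'
from h import *
S=ctrl.get_image("scene");save(S,"h4.png",(295,105,375,180),8)
E
```

```text
time: 12.4
position: [0.5496, 0.1905, 0.2301]
tool_rot: [0.007, -3.102, -0.015]
ft_force: [0.2, -0.1, -3.1]
grip_width: 0.086
t 12.4 p [0.5496 0.1905 0.2301] hd 90.23 F [ 0.18 -0.11 -3.11] M [ 0.07 -0.24  0.02] w 0.086 zax [-0.0394  0.0098 -0.9992] j7 1.02
shift mm [-0.9  9.5  0.7] twist 0.004
```

View pics/h4.png

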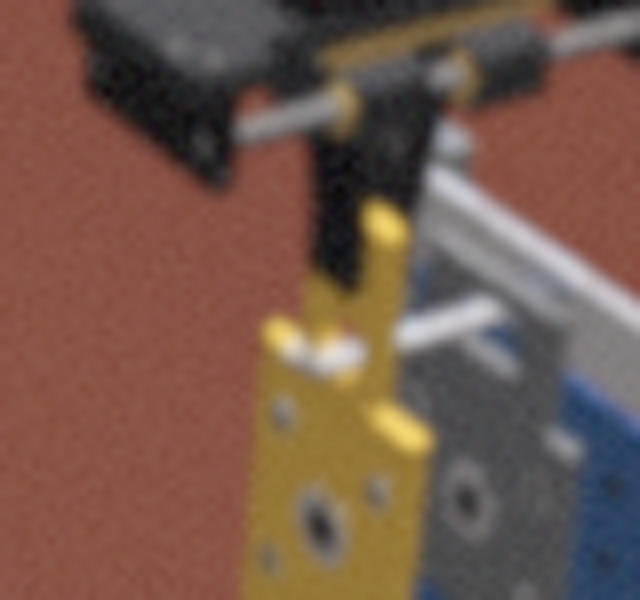

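The hook shows through the hole, with its tip in front of the plate at (295–360,355) in the crop. I move in a bit and lower to seat it.

```bash
python3 -m inch '[[-1,0,5,0,0],[-1,0,5,0,0],[-1,0,5,3,0],[-1,0,0,3,0],[-1,0,0,0,0]]'
python3 st.py
python3 -m inch '[[-1,0,0,2,0],[-1,0,0,0,0]]';python3 st.py
python3 -m inch '[[-1,0,0,1,0],[-1,0,0,0,0]]';python3 st.py
```

```text
time: 13.08
position: [0.5495, 0.206, 0.2235]
tool_rot: [0.006, -3.102, -0.015]
ft_force: [-0.7, -0.6, -2.8]
grip_width: 0.087
t 13.07 p [0.5495 0.206  0.2235] hd 90.19 F [-0.67 -0.59 -2.79] M [ 0.09 -0.19  0.02] w 0.087 zax [-0.0398  0.0094 -0.9992] j7 0.99
time: 13.32
position: [0.5494, 0.2056, 0.2213]
tool_rot: [0.005, -3.102, -0.014]
ft_force: [0.4, 0.5, -2.7]
grip_width: 0.089
t 13.32 p [0.5494 0.2056 0.2213] hd 90.17 F [ 0.44  0.55 -2.72] M [ 0.06 -0.23 -0.  ] w 0.089 zax [-0.0399  0.0091 -0.9992] j7 0.99
time: 13.58
position: [0.5495, 0.2054, 0.2203]
tool_rot: [0.004, -3.102, -0.014]
ft_force: [-0.6, -1.0, -3.4]
grip_width: 0.09
t 13.57 p [0.5495 0.2054 0.2203] hd 90.14 F [-0.61 -1.03 -3.44] M [ 0.04 -0.26 -0.05] w 0.09 zax [-0.0397  0.009  -0.9992] j7 0.99
```

```bash
for i in 1 ; do python3 -m inch '[[-1,0,0,1,0],[-1,0,0,0,0]]'>/dev/null;python3 st.py; python3 -m inch '[[-1,0,0,0.7,0],[-1,0,0,0,0]]'>/dev/null;python3 st.py; python3 -m inch '[[-1,0,0,0.7,0],[-1,0,0,0,0]]'>/dev/null;python3 st.py; done
```

```text
t 13.82 p [0.5495 0.2054 0.2193] hd 90.14 F [-0.42 -0.12 -3.37] M [ 0.11 -0.2   0.02] w 0.093 zax [-0.0395  0.0091 -0.9992] j7 0.99
t 14.07 p [0.5495 0.2054 0.2186] hd 90.14 F [ 0.14  0.05 -2.4 ] M [ 0.1  -0.19  0.04] w 0.092 zax [-0.0395  0.009  -0.9992] j7 0.99
t 14.32 p [0.5495 0.2054 0.2179] hd 90.14 F [-0.22  0.49 -1.73] M [ 0.01 -0.25 -0.04] w 0.087 zax [-0.0395  0.0091 -0.9992] j7 0.99
```

```bash
python3 -m inch '[[-1,0,4,0.3,0],[-1,0,5,0,0],[-1,0,5,0,0],[-1,0,0,0,0]]'>/dev/null;python3 st.py
python3 -m inch '[[-1,0.5,5,0,0],[-1,0,5,0,0],[-1,0,4,0,0],[-1,0,0,0,0]]'>/dev/null;python3 st.py .5495 .243 .2179 90
```

```text
t 14.82 p [0.5493 0.2211 0.2178] hd 90.18 F [-0.2  -1.05 -3.47] M [ 0.05 -0.19 -0.01] w 0.088 zax [-0.0394  0.0097 -0.9992] j7 0.96
t 15.32 p [0.5487 0.2362 0.218 ] hd 90.19 F [ 0.12 -0.02 -2.91] M [ 0.11 -0.21 -0.01] w 0.086 zax [-0.0394  0.0097 -0.9992] j7 0.93
shift mm [-0.8  6.8  0.1] twist 0.003
```

```bash
python3 -m inch '[[-1,0,0,0.6,0],[-1,0,2,0,0],[-1,0,0,0,0]]'>/dev/null;python3 st.py
python3 -m inch '[[-1,0,1.5,0,0],[-1,0,0,0,0]]'>/dev/null;python3 st.py
python3 -m inch '[[-1,0,1,0,0],[-1,0,0,0,0]]'>/dev/null;python3 st.py
python3 -m inch '[[-1,0,1,0,0],[-1,0,0,0,0]]'>/dev/null;python3 st.py
python3 - <<'E'
from h import *
S=ctrl.get_image("scene");save(S,"h5.png",(300,105,380,180),8)
E
```

```text
t 15.7 p [0.5488 0.2379 0.2172] hd 90.16 F [ 0.26  0.45 -3.13] M [ 0.09 -0.21  0.02] w 0.086 zax [-0.0395  0.0093 -0.9992] j7 0.92
t 15.95 p [0.5489 0.2393 0.2173] hd 90.14 F [ 0.13 -1.02 -2.79] M [ 0.06 -0.18  0.01] w 0.091 zax [-0.0394  0.0092 -0.9992] j7 0.92
t 16.2 p [0.5489 0.2403 0.2173] hd 90.14 F [-0.07  0.07 -2.66] M [ 0.07 -0.29 -0.01] w 0.09 zax [-0.0394  0.0092 -0.9992] j7 0.92
t 16.45 p [0.5489 0.2414 0.2173] hd 90.14 F [ 0.59  0.18 -3.2 ] M [ 0.08 -0.22 -0.02] w 0.093 zax [-0.0395  0.0092 -0.9992] j7 0.92
```

View pics/h5.png

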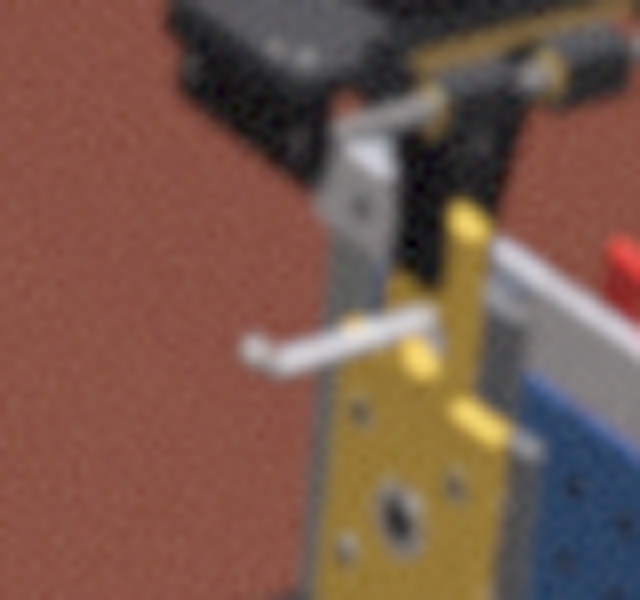

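```bash
python3 -m inch '[[-1,0,0,0.8,0],[-1,0,0,0,0]]'>/dev/null;python3 st.py
python3 -m inch '[[-1,0,0,0.8,0],[-1,0,0,0,0]]'>/dev/null;python3 st.py
python3 -m inch '[[-1,0,1,0,0],[-1,0,0,0,0]]'>/dev/null;python3 st.py
python3 -m inch '[[-1,0,1,0,0],[-1,0,0,0,0]]'>/dev/null;python3 st.py
```

```text
t 16.75 p [0.549  0.2413 0.2171] hd 90.13 F [ 0.22  0.06 -2.89] M [ 0.06 -0.18 -0.02] w 0.091 zax [-0.039   0.009  -0.9992] j7 0.92
t 17.0 p [0.549  0.2413 0.217 ] hd 90.12 F [-0.38 -0.02 -1.06] M [-0.02 -0.03  0.  ] w 0.091 zax [-0.0383  0.0089 -0.9992] j7 0.92
t 17.25 p [0.5493 0.242  0.217 ] hd 90.1 F [-0.1  -0.37 -0.81] M [-0.02 -0.06  0.03] w 0.092 zax [-0.0379  0.0085 -0.9992] j7 0.91
t 17.5 p [0.5495 0.2428 0.2169] hd 90.08 F [-0.55 -0.01  0.16] M [-0.02 -0.13 -0.02] w 0.088 zax [-0.0377  0.0082 -0.9993] j7 0.91
```

Seated: the hook now carries the weight. I keep sliding gently until it meets the grey plate.

```bash
python3 -m inch '[[-1,0,1,0,0],[-1,0,0,0,0]]'>/dev/null;python3 st.py
python3 -m inch '[[-1,0,1,0,0],[-1,0,0,0,0]]'>/dev/null;python3 st.py
python3 -m inch '[[-1,0,1,0,0],[-1,0,0,0,0]]'>/dev/null;python3 st.py
python3 - <<'E'
from h import *
S=ctrl.get_image("scene");w=pts(S);q=w[120:210,335:400].reshape(-1,3)
q=q[(q[:,1]>.2)&(q[:,1]<.265)&(q[:,2]>.08)&(q[:,2]<.17)&((abs(q[:,0]-.601)<.008)|(abs(q[:,0]-.497)<.008))]
print("grey edge strips y",len(q),np.percentile(q[:,1],[10,50,90]))
q=w[110:220,300:400].reshape(-1,3);q=q[(q[:,1]>.2)&(q[:,1]<.26)&(q[:,2]>.06)&(q[:,2]<.15)&(abs(q[:,0]-.548)<.03)]
print("yellow front y",np.percentile(q[:,1],[10,50,90]))
E
```

```text
t 17.75 p [0.5497 0.2437 0.217 ] hd 90.07 F [ 0.89 -0.84 -0.33] M [-0.09 -0.15  0.02] w 0.088 zax [-0.0374  0.0081 -0.9993] j7 0.91
t 18.0 p [0.5499 0.2447 0.217 ] hd 90.06 F [-0.82 -0.26 -0.61] M [-0.1  -0.18 -0.03] w 0.089 zax [-0.0372  0.008  -0.9993] j7 0.91
t 18.25 p [0.5499 0.2451 0.217 ] hd 90.04 F [ 1.06 -2.17 -0.87] M [-0.14 -0.17  0.07] w 0.086 zax [-0.0374  0.0071 -0.9993] j7 0.91
grey edge strips y 89 [0.24666054 0.25042178 0.25287146]
yellow front y [0.23944365 0.24178967 0.24409595]
```

```bash
python3 -m inch '[[-1,0,0.7,0,0],[-1,0,0,0,0]]'>/dev/null;python3 st.py
python3 -m inch '[[-1,0,0.7,0,0],[-1,0,0,0,0]]'>/dev/null;python3 st.py
```

```text
t 18.55 p [0.55   0.2454 0.2169] hd 90.02 F [-0.39 -0.84  0.82] M [-0.23 -0.11  0.03] w 0.089 zax [-0.0375  0.0063 -0.9993] j7 0.9
t 18.8 p [0.5501 0.2459 0.217 ] hd 90.01 F [ 0.54 -2.25  0.4 ] M [-0.32 -0.17 -0.03] w 0.084 zax [-0.0374  0.0059 -0.9993] j7 0.9
```

```bash
python3 -m inch '[[-1,0,0.6,0,0],[-1,0,0,0,0]]'>/dev/null;python3 st.py
python3 -m inch '[[-0.82,0,0,0,0],[-0.8,0,0,0,0],[-0.78,0,0,0,0],[-0.75,0,0,0,0],[-0.72,0,0,0,0]]'>/dev/null;python3 st.py
python3 -m inch '[[-0.66,0,0,0,0],[-0.6,0,0,0,0],[-0.55,0,0,0,0],[-0.5,0,0,0,0],[-0.5,0,0,0,0]]'>/dev/null;python3 st.py
python3 - <<'E'
from h import *
S=ctrl.get_image("scene");save(S,"h6.png",(295,105,385,210),6)
E
```

```text
t 19.05 p [0.5501 0.2463 0.2169] hd 90.0 F [-1.04 -1.41  0.09] M [-0.43 -0.15  0.05] w 0.09 zax [-0.0374  0.0057 -0.9993] j7 0.9
t 19.68 p [0.5499 0.2483 0.2172] hd 90.07 F [-0.75 -0.57 -0.85] M [-0.02 -0.21  0.03] w 0.132 zax [-0.0368  0.0088 -0.9993] j7 0.9
t 20.3 p [0.5497 0.2494 0.2174] hd 90.12 F [-0.02 -0.01  0.51] M [ 0.1 -0.2 -0. ] w 0.243 zax [-0.0366  0.0102 -0.9993] j7 0.9
```

View pics/h6.png

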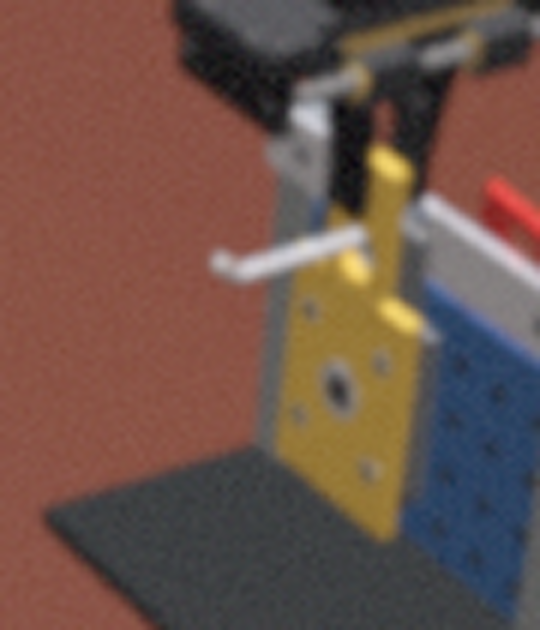

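It hangs flush in front of the grey one, fingers clear. I centre and withdraw upwards.

```bash
python3 -m inch '[[-0.4,0,-3,0,0],[-0.35,0,0,-4,0],[-0.35,0,0,-8,0],[-0.35,0,0,-10,0],[-0.35,0,0,-12,0]]'>/dev/null;python3 st.py
python3 -m inch '[[-0.35,0,0,-15,0],[-0.35,0,0,-15,0],[-0.35,0,0,-10,0],[-0.35,0,0,0,0],[-0.35,0,0,0,0]]'>/dev/null;python3 st.py
python3 - <<'E'
from h import *
S=ctrl.get_image("scene");save(S,"h7.png",(265,75,415,225),4)
w=pts(S);h=cv2.cvtColor(S["color"],cv2.COLOR_RGB2HSV).astype(int)
m=(abs(h[...,0]-20)<7)&(h[...,1]>120);p=w[m];p=p[(abs(p[:,1]-.24)<.03)&(abs(p[:,0]-.55)<.06)]
for _ in range(4):
    c=p.mean(0);_,_,v=np.linalg.svd(p-c);d=(p-c)@v[2];p=p[abs(d)<.003]
print("yellow",len(p),c.round(4),v[2].round(4),"z",p[:,2].min().round(4),p[:,2].max().round(4))
q=w[110:215,300:400].reshape(-1,3);q=q[(q[:,2]>.08)&(q[:,2]<.2)&(q[:,0]>.592)&(q[:,0]<.606)&(abs(q[:,1]-.25)<.02)]
print("grey right strip y",len(q),np.percentile(q[:,1],[10,50,90]))
E
```

```text
t 20.98 p [0.5509 0.2455 0.2533] hd 90.11 F [-0.52 -0.86  0.19] M [ 0.09 -0.22  0.02] w 0.325 zax [-0.0372  0.01   -0.9993] j7 0.92
t 21.6 p [0.5531 0.2458 0.2981] hd 90.12 F [-0.21  0.32 -0.5 ] M [ 0.09 -0.19 -0.01] w 0.324 zax [-0.0342  0.0112 -0.9994] j7 0.93
yellow 676 [0.5553 0.2426 0.1432] [ 0.0049 -1.     -0.0059] z 0.0589 0.3996
grey right strip y 108 [0.24415141 0.25033832 0.25483446]
```

View pics/h7.png

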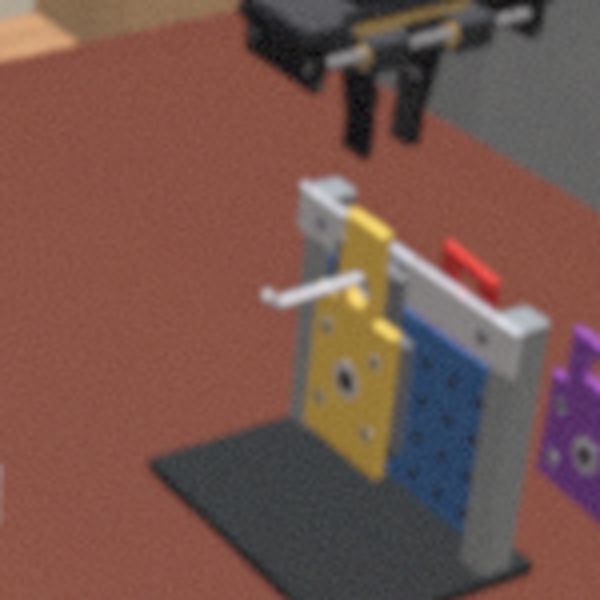

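Yellow hangs plumb against the grey one: the plate is at about (345,380) in the crop, with the grey strip visible behind its right edge. I back the arm off and measure the gap once.

```bash
python3 -m inch '[[-0.35,0,0,-15,0],[-0.35,0,-40,0,0],[-0.35,0,-50,0,0],[-0.35,0,-50,0,0],[-0.35,0,-50,0,0]]'>/dev/null
python3 -m inch '[[-0.35,0,-50,0,0],[-0.35,0,-40,0,0],[-0.35,0,-40,0,0],[-0.35,0,0,0,0]]'>/dev/null;python3 st.py
python3 - <<'E'
from h import *
I=[ctrl.get_image("scene") for _ in range(6)]
T=ctrl.get_image("top");save(T,"t9.png",(140,160,250,300),4)
W=np.mean([pts(i) for i in I],0)
q=W[110:215,300:400].reshape(-1,3);q=q[(q[:,2]>.09)&(q[:,2]<.165)&(abs(q[:,1]-.25)<.025)]
for x in np.arange(.50,.61,.004):
    k=q[abs(q[:,0]-x)<.002]
    if len(k): print(x.round(3),len(k),np.median(k[:,1]).round(4),end=" | ")
for o in (dict(np.load("s0.npz")),):
    w=pts(o)[110:215,300:400].reshape(-1,3);w=w[(w[:,2]>.09)&(w[:,2]<.165)&(abs(w[:,1]-.25)<.025)]
    for x in (.52,.55,.58,.592,.596): print("orig",x,np.median(w[abs(w[:,0]-x)<.003][:,1]).round(4))
E
```

```text
t 22.77 p [ 0.5553 -0.0836  0.3147] hd 90.29 F [ 0.34 -0.53 -0.18] M [ 0.11 -0.2   0.02] w 0.324 zax [-0.0318  0.0113 -0.9994] j7 1.57
0.508 8 0.2432 | 0.512 20 0.2423 | 0.516 19 0.2423 | 0.52 19 0.2429 | 0.524 22 0.2422 | 0.528 21 0.2423 | 0.532 22 0.2424 | 0.536 17 0.242 | 0.54 24 0.2422 | 0.544 18 0.2418 | 0.548 22 0.2421 | 0.552 25 0.2422 | 0.556 21 0.2419 | 0.56 24 0.2424 | 0.564 18 0.2425 | 0.568 21 0.2425 | 0.572 22 0.2423 | 0.576 20 0.242 | 0.58 27 0.2422 | 0.584 21 0.2424 | 0.588 37 0.2427 | 0.592 64 0.2473 | 0.596 27 0.2502 | 0.6 40 0.2528 | orig 0.52 0.2482
orig 0.55 0.2483
orig 0.58 0.2477
orig 0.592 0.2482
orig 0.596 0.2489
```

Yellow's back face is at y ≈ 0.2502, and the grey front face is at about 0.2502, so they touch. I hand in.

```bash
python3 -c "
from bench import ctrl
print(ctrl.close_job(), ctrl.get_state()['time'])"
```

```text
the job is handed in; nothing more can be done
the job is handed in; nothing more can be done
```

I took the larger yellow template out of the slot, hung it by its hole on the hook in front of the grey one, and slid it back until it touched. I then let go, moved the arm well clear and handed the job in; the last clock reading was about 23 s of the 72 s allowed.

**Last checks**
- **Position:** averaged depth puts yellow's back face at y ≈ 0.2502 m, taking the 8 mm thickness. The grey plate's front face is also at about 0.2502 m, so they lie together with no measurable gap. The grey plate had slid back about 2 mm and still hangs.
- **Forces:** the sideways force in my readings never went above about 2.2 N. When yellow was seated, the hook carried its weight of about 3 N.

**What was less certain**
- **Tool tilt:** the tool leaned about 2° while it held the template, and I could not correct that. The template hung plumb once released.
- **Force noise:** readings varied by about ±0.7 N, so I could not time the first touch on the grey plate exactly.
- **Final top view:** I took it but could not view it because the picture limit was reached. I did not check the other bench items separately at the end. The moves were planned to stay clear of them, and no force reading suggested a touch.

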